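# Bring the stage to its loading mark and nest the fittings under the retaining plate

### The job

Get the measuring machine ready for the next batch: loosen the red carriage clamp, crank the handwheel until the carriage has come out from under the lens and its white pointer stands at the red loading mark, and tighten the clamp again. Then load every brass fitting from the mat into a nest of its own, each slid back under the retaining plate until it is fully home and square against the back stop. Do not knock the lens head or the other things on the bench.

Things in the scene. Friction and masses are not known exactly. Their poses are not given: they have to be found in the camera images.
- wheel_centre (a point): Centre of the three-spoked traverse handwheel at the machine's right end: a round black rim, 14 mm thick, its middle line 55 mm from the axis, one white spot on it; no crank handle. It turns about this point's y axis (level, along the travel); this frame does not turn. Axis 75 mm above the table, rim top 137 mm. 36 mm free between rim and bearing (16 mm shaft). Axes, also the machine's: x away from the robot, y left, z up.
- wheel (a joint): Angle of the handwheel, rad; grows as its top moves away from the robot. Rack and pinion, 28 mm per rad: stage = 0.028 x wheel. To bring the carriage to the mark, draw the wheel's top towards the robot, about 3.6 to 5.4 rad in all. It turns with about 0.15 N m and stays where it is left; it is held while the clamp is tight.
- stage (a joint): Position of the carriage along the machine's y axis, m: 0 when the pointer is at the red loading mark, positive towards the lens (it starts at about 0.10 to 0.15). It can run 35 mm past the mark.
- pointer (a point): Tip of the white pointer, 4 mm wide, at the middle of the carriage's front edge, 75 mm above the table. Same axes as the machine.
- mark (a point): Middle of the red loading mark, a 5 mm wide line across the aluminium scale strip on the front edge of the black granite base, 52 mm above the table. The carriage is at the mark when pointer and mark have the same position along the machine's y axis. Black divisions every 10 mm.
- clamp_grip (a point): Centre of the red wing of the carriage clamp, on the carriage's front right corner (it travels with the carriage): a bar 14 mm thick (this point's x), 50 mm long (y), 24 mm high, turning about the vertical through this point; the frame turns with it. The point is half-way up, 96 mm above the table; the wing's top is at 106 mm, the carriage plate below at 74 mm.
- clamp (a joint): Angle of the clamp wing, rad: 0 fully tight (wing along the travel), growing counter-clockwise seen from above as it is loosened, end stop at 1.6. The cam bites below about 0.5 rad. Loosened means above 0.8, tight below 0.2. It starts between 0 and 0.1 and turns with 0.1 to 0.15 N m.
- nest1 (a point): Nest 1 of four on the carriage, 52 mm apart, 1 furthest right. The point is where the middle (26 mm up) of a fully seated fitting lies; x points into the nest, y left. Floor 85 mm above the table, open 73 mm towards the robot. Back stop 24 mm beyond. Retaining plate 13.5 mm beyond and further: underside 10.5, top 15 mm above the floor. Side ribs 10.5 mm high, 39 mm apart, noses 18 mm on the robot's side.
- nest2 (a point): Nest 2, as nest 1. A fitting with its middle 43 mm on the robot's side of the point stands clear of ribs and plate.
- nest3 (a point): Nest 3, as nest 1.
- nest4 (a point): Nest 4, as nest 1, the one nearest the lens.
- fitting1_mid (a point): Middle (half-way up, 26 mm above its underside) of a brass fitting: flange 48 mm (its x) by 36 mm (y) by 8 mm thick, a square shank 20 x 20 mm standing on its middle up to 52 mm above the underside; about 160 g. Both ends are alike, so either way round will do; the 48 mm goes along the nest's x. Any fitting may go in any nest. None when absent.
- fitting2_mid (a point): Middle (half-way up, 26 mm above its underside) of a brass fitting: flange 48 mm (its x) by 36 mm (y) by 8 mm thick, a square shank 20 x 20 mm standing on its middle up to 52 mm above the underside; about 160 g. Both ends are alike, so either way round will do; the 48 mm goes along the nest's x. Any fitting may go in any nest. None when absent.
- fitting3_mid (a point): Middle (half-way up, 26 mm above its underside) of a brass fitting: flange 48 mm (its x) by 36 mm (y) by 8 mm thick, a square shank 20 x 20 mm standing on its middle up to 52 mm above the underside; about 160 g. Both ends are alike, so either way round will do; the 48 mm goes along the nest's x. Any fitting may go in any nest. None when absent.
- fitting4_mid (a point): Middle (half-way up, 26 mm above its underside) of a brass fitting: flange 48 mm (its x) by 36 mm (y) by 8 mm thick, a square shank 20 x 20 mm standing on its middle up to 52 mm above the underside; about 160 g. Both ends are alike, so either way round will do; the 48 mm goes along the nest's x. Any fitting may go in any nest. None when absent.
- mat: Green rubber mat 130 x 430 mm, 2 mm thick, fixed to the bench in front of the machine; the fittings stand upright on it. Origin under its centre.
- head: The machine's column and camera head (fixed); the origin is that of the machine (under the granite base), the lens is given apart. Column 70 x 130 mm, 630 mm high, at the back left corner; head 170 x 120 mm in plan, from 400 to 630 mm above the table, its front face 50 mm on the robot's side of the lens axis; lens barrel 64 mm across at its lower end.
- lens (a point): Centre of the lens's lower end, 222 mm above the table. With the carriage at the mark the nearest nest is 177 mm to the right of it.
- cleaner: White bottle of lens cleaner, 42 mm across, 105 mm high, standing left of the mat. Origin under its centre. Leave it alone.
- dustbrush: Wooden dust brush 160 mm long, lying right of the mat. Leave it alone.
- micrometer: Steel micrometer about 90 x 60 mm, lying on the left of the bench. Leave it alone.
Not all that is in view belongs to the job. Leave any black or blue look-alike of the part that bears fitting4_mid alone.

How it is judged:
By the outcome, as a careful person would: the job done as asked, in the order asked, and still so for the second after the job is handed in, with the robot touching nothing.
Of fitting1, fitting2, fitting3, fitting4 only 3 to 4 are there at a start; the rules pass over those that are not, and their reading is None.
At some moment in a run one of fitting1, fitting2, fitting3, fitting4 may be knocked a few centimetres aside while the robot is not near it.
It also fails if it takes over 208 s, if anything falls off the work surface, if the arm or the gripper's body presses on something with over 40 N, if the wrist force passes 120 N, or if a joint passes its speed limit or range.

### The arm

A 7-joint arm with a two-finger parallel gripper is mounted at the origin on the work surface. World frame = base frame: x ahead of the robot, y to its left, z up, the work surface at z = 0. Lengths are in m, angles in rad, forces in N, time in s.
With the tool pointing down it reaches from about 0.425 to 0.95 m from the base axis. Payload 4.7 kg.
Tool frame: the origin (TCP) lies between the finger pads; the fingertips stand 25 mm ahead of it and the grasp point (between the pads) lies 6 mm ahead of it; z points along the fingers, y is the line along which they close (so a half turn about z gives the same grasp; the last joint's range is limited). The gripper opens to 85 mm and grips with 20 to 120 N. Pads are 22 mm wide; open, the fingers measure 114 mm over their backs; the gripper's body (76 mm by 85 mm) begins 54 mm behind the grasp point. The pads swing forward as they close: fully open they stand 13 mm farther back than shut.
Start: joints at [-1.314, 0.469, -0.049, 1.532, 0.024, 1.141, -0.082], TCP at [0.19, 0.648, 0.256] pointing down, gripper open.
Joint ranges: [-2.59, 2.59], [-0.33, 1.99], [-1.39, 1.29], [0.1, 2.45], [-1.04, 4.18], [0.21, 1.99], [-2.66, 2.66]. Speed limits (rad/s): [2.57, 2.57, 3.14, 3.14, 3.14, 3.14, 3.14].

### API

Orientations are given as a 3x3 rotation matrix whose columns are the frame's x, y, z axes.
In Python, from rig import * gives the robot as it stands. Calls block until the motion is done:
- movep(position, orientation): joint-space move of the TCP to a pose.
- move_l(position, attitude=None, feed=0.15, until_force=None): straight line of the TCP; attitude=None keeps the orientation; feed is the mean speed in m/s. With until_force (N) it stops when the force on the tool has changed by that much, and returns True; else False.
- move_joints(angles): joint-space move.
- command_gripper(opening, newtons=None): finger opening in m; newtons is the grip in N (None keeps the last); returns when the fingers have stopped.
- sleep(seconds).
- inverse_kinematics(position, orientation): joint angles nearest the present ones, or None.
- sense(): the state.
- camera(name): name is "scene" or "side" or "wrist"; returns (picture, depth): 384x512x3 uint8, red, green, blue; 384x512 float32, m along the optical axis (not along the pixel's ray), 0 where there is no reading.
- camera_params(name): a dict with "K" (3x3 intrinsics, pixels), "position" and "rotation" of the camera in the world; the wrist camera has in their place "tool_from_camera" (4x4, takes a point from camera to tool coordinates, whose origin is the TCP and whose axes are the flange's). Camera axes: x right, y down, z forward; pixel columns grow to the right and rows downward; lengths in m; the calibration is good to about 2 mm. A picture is of the moment at which its call begins: read the wrist's pose just before it. camera_params takes no time and is no camera call.
A pose or a line that the arm cannot do raises Unreachable and nothing moves.
- finish_job(): hands the job in; it is judged then, once.
The state is a dict: "time_s": time; "joint_pos": joint angles; "qd": joint speeds; "joint_efforts": joint torques, N m; "position": TCP position; "tcp_rot": TCP orientation; "wrist_force": force on the tool from outside, world axes, zero at the start; "ft_torque": the same for the moment, N m; "finger_gap": finger opening in m; "gripper_force": force on a finger pad.
Only numpy, scipy, OpenCV 4.12 (cv2) and the standard library are available. Lean on these libraries where they do the work, as an engineer would, in place of code of your own. Each camera call takes 0.05 s, during which the arm holds its last target. There are 200 camera calls.

## Working session

There is one attempt and no reset: what is moved stays moved. The work goes in short steps, each a Python script; the robot and the scene stay as the last script left them, time stands still between calls to the robot, and variables do not carry over. Pictures are saved under pics/ and viewed, at most 14 in all, crops included, and the job is handed in when it is done.

```bash
ls; mkdir -p pics; python3 - <<'E'
from rig import *
import cv2,numpy as np
for n in("scene","side"):
    im,d=camera(n); cv2.imwrite(f"pics/{n}0.png",cv2.cvtColor(cv2.resize(im,(800,600),interpolation=cv2.INTER_CUBIC),cv2.COLOR_RGB2BGR)); np.savez(f"pics/{n}0.npz",im=im,d=d)
    print(n,camera_params(n))
print(camera_params("wrist")); s=sense(); print(s["time_s"],s["tcp_rot"],s["position"])
E
```

```text
pics
scene {'K': array([[477.66075867,   0.        , 265.91449115],
       [  0.        , 477.66075867, 187.56360207],
       [  0.        ,   0.        ,   1.        ]]), 'position': array([1.31139842, 0.20138523, 1.31056717]), 'rotation': array([[-0.17031188,  0.79715698, -0.5792535 ],
       [ 0.9853779 ,  0.13483801, -0.10415906],
       [-0.00492573, -0.58852312, -0.80846538]])}
side {'K': array([[394.21812027,   0.        , 259.92694484],
       [  0.        , 394.21812027, 186.19755529],
       [  0.        ,   0.        ,   1.        ]]), 'position': array([ 0.23166733, -0.75344082,  0.77243473]), 'rotation': array([[ 0.95649445, -0.18622734,  0.2245835 ],
       [-0.2912993 , -0.5667997 ,  0.77063793],
       [-0.01621999, -0.80253192, -0.59638866]])}
{'K': array([[284.85140285,   0.        , 254.08833806],
       [  0.        , 284.85140285, 197.18886382],
       [  0.        ,   0.        ,   1.        ]]), 'tool_from_camera': array([[ 3.58891514e-04, -9.44938204e-01, -3.27248624e-01,
         8.61184046e-02],
       [ 9.99998044e-01, -2.97300380e-04,  1.95515352e-03,
        -2.05289675e-04],
       [-1.94479040e-03, -3.27248686e-01,  9.44936249e-01,
        -1.17940888e-01],
       [ 0.00000000e+00,  0.00000000e+00,  0.00000000e+00,
         1.00000000e+00]])}
0.1 [[-9.59448005e-01  2.81885317e-01 -4.40106704e-04]
 [ 2.81885653e-01  9.59446446e-01 -1.73103027e-03]
 [-6.56932034e-05 -1.78489330e-03 -9.99998405e-01]] [0.19012344 0.64716453 0.25534534]
```

View pics/scene0.png

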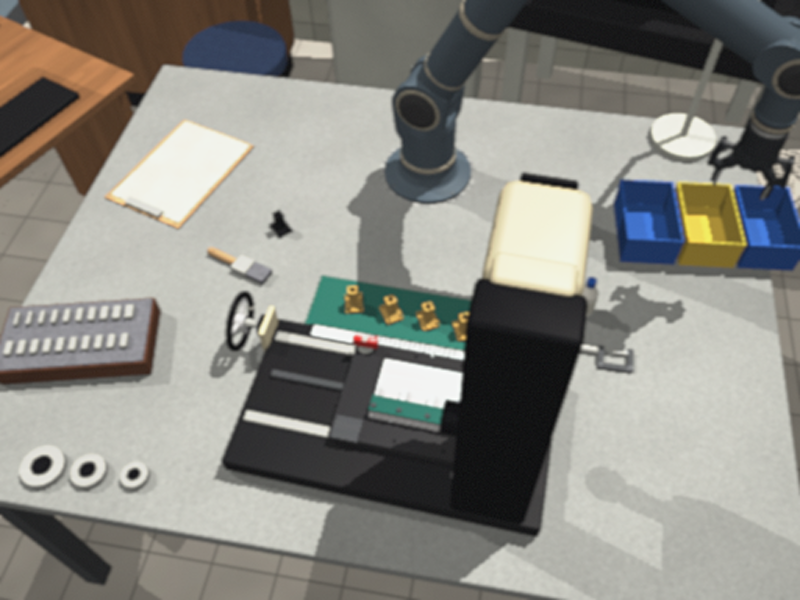

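View pics/side0.png

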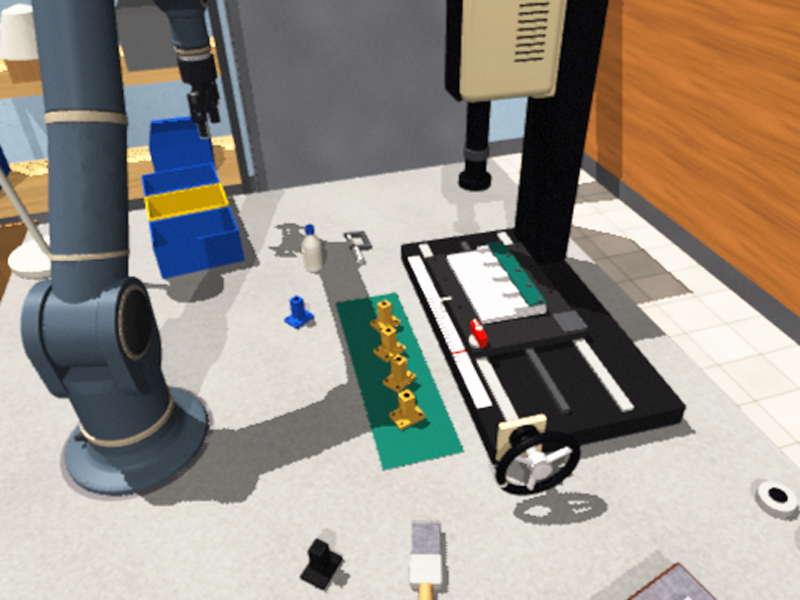

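The side view shows four brass fittings on the mat, at (385,317), (388,345), (398,373) and (406,410). It also shows the handwheel at (538,460), the red clamp at (478,335), the mark at (458,352) and the pointer at (446,298). The black and blue look-alikes lie off the mat. I'll get coarse positions from depth.

```bash
cat >h.py <<'E'
from rig import *
import numpy as np,cv2
from scipy.spatial.transform import Rotation as R
def campose(n,s=None):
    p=camera_params(n)
    if n!="wrist": return p["K"],p["rotation"],p["position"]
    T=p["tool_from_camera"]; r=np.array(s["tcp_rot"])
    return p["K"],r@T[:3,:3],r@T[:3,3]+s["position"]
def cloud(d,K,Rc,t):
    v,u=np.indices(d.shape); P=np.stack([(u-K[0,2])/K[0,0]*d,(v-K[1,2])/K[1,1]*d,d],-1)
    W=P@Rc.T+t; W[d==0]=np.nan; return W
def onplane(u,v,z,K,Rc,t):
    r=Rc@np.array([(u-K[0,2])/K[0,0],(v-K[1,2])/K[1,1],1]); return t+r*(z-t[2])/r[2]
def down(yaw):  # tool down, tool x at angle yaw, y = closing
    c,s=np.cos(yaw),np.sin(yaw); return np.array([[c,s,0],[s,-c,0],[0,0,-1.]])
def snap(n):
    s=sense(); im,d=camera(n); K,Rc,t=campose(n,s); return im,d,K,Rc,t
def brass(im):
    h=cv2.cvtColor(im,cv2.COLOR_RGB2HSV); return cv2.inRange(h,(12,130,70),(28,255,255))
def red(im):
    h=cv2.cvtColor(im,cv2.COLOR_RGB2HSV); return cv2.inRange(h,(0,150,70),(6,255,255))|cv2.inRange(h,(174,150,70),(180,255,255))
E
python3 - <<'E'
from h import *
z=np.load("pics/side0.npz"); im,d=z["im"],z["d"]; K,Rc,t=campose("side"); W=cloud(d,K,Rc,t)
f=.64
def at(u,v): return np.round(W[int(v*f),int(u*f)],3)
for n,m in(("brass",brass(im)),("red",red(im))):
    k,l,st,c=cv2.connectedComponentsWithStats(m)
    for i in range(1,k):
        if st[i,4]>4 and 150<c[i][1]<300: 
            p=W[l==i]; print(n,c[i]/f,st[i,4],np.round(np.nanmedian(p,0),3),np.round(np.nanmax(p,0),3),np.round(np.nanmin(p,0),3))
# strip
print("strip",[onplane(u*f,v*f,.052,K,Rc,t).round(4) for u,v in((410,258),(416,256),(481,406),(490,404),(458,352))])
print("pointer",onplane(446*f,299*f,.075,K,Rc,t),at(446,298))
print("mat",[onplane(u*f,v*f,.002,K,Rc,t).round(3) for u,v in((337,301),(396,293),(383,469),(462,452))])
# rim of wheel : dark pts in box
h=cv2.cvtColor(im,cv2.COLOR_RGB2HSV)[...,2]
m=np.zeros_like(h);m[int(425*f):int(495*f),int(490*f):int(585*f)]=1
p=W[(m>0)&(h<60)]; p=p[(p[:,2]>.01)]; print("rim",np.nanmin(p,0),np.nanmax(p,0),len(p))
p=p[np.isfinite(p[:,0])]; c=p.mean(0); print(c,np.linalg.svd(p-c)[2])
x0,y0,x1,y1=[int(a*f) for a in(320,220,700,500)]
cv2.imwrite("pics/side_c.png",cv2.cvtColor(cv2.resize(im[y0:y1,x0:x1],(800,590),interpolation=cv2.INTER_CUBIC),cv2.COLOR_RGB2BGR))
z=np.load("pics/scene0.npz"); im,d=z["im"],z["d"]; K,Rc,t=campose("scene"); W=cloud(d,K,Rc,t)
for n,m in(("brass",brass(im)),("red",red(im))):
    k,l,st,c=cv2.connectedComponentsWithStats(m)
    for i in range(1,k):
        if st[i,4]>4 and 150<c[i][1]<300: 
            p=W[l==i]; print(n,c[i]/f,st[i,4],np.round(np.nanmedian(p,0),3),np.round(np.nanmax(p,0),3),np.round(np.nanmin(p,0),3))
print("strip",[onplane(u*f,v*f,.052,K,Rc,t).round(4) for u,v in((312,328),(465,355))])
E
```

```text
brass [  8.14187018 248.52988432] 389 [-0.636  1.533 -0.423] [-0.58   2.303 -0.41 ] [-0.88   1.395 -0.72 ]
brass [395.45847235 367.25601764] 1049 [ 0.43  -0.009  0.014] [0.478 0.228 0.059] [ 0.393 -0.115 -0.001]
red [478.578125 334.84375 ] 100 [ 0.563 -0.039  0.101] [0.589 0.028 0.109] [ 0.558 -0.056  0.072]
red [477.8125 320.9375] 5 [0.59  0.025 0.074] [0.592 0.029 0.075] [0.588 0.016 0.073]
strip [array([0.5447, 0.2865, 0.052 ]), array([0.5591, 0.2898, 0.052 ]), array([ 0.5263, -0.1475,  0.052 ]), array([ 0.5413, -0.1479,  0.052 ]), array([ 0.5366, -0.0196,  0.052 ])]
pointer [0.55752496 0.10048881 0.075     ] [0.558 0.107 0.075]
mat [array([0.376, 0.253, 0.002]), array([0.5  , 0.242, 0.002]), array([ 0.357, -0.179,  0.002]), array([ 0.482, -0.185,  0.002])]
rim [ 0.48823754 -0.30065643  0.01102522] [ 0.66129717 -0.1851529   0.13840515] 1246
[ 0.56095291 -0.26757658  0.07328026] [[ 0.74987009  0.37348501 -0.5460804 ]
 [-0.66141999  0.44165886 -0.60618566]
 [-0.01477999 -0.81574898 -0.57821722]]
brass [353.25100806 300.30241935] 124 [ 0.432 -0.092  0.013] [ 0.449 -0.074  0.058] [ 0.379 -0.109 -0.002]
brass [390.45392336 310.16195255] 137 [ 0.442 -0.008  0.015] [0.462 0.012 0.06 ] [ 0.419 -0.031 -0.003]
brass [427.16346154 316.4881993 ] 143 [0.446 0.07  0.014] [0.468 0.09  0.058] [ 0.402  0.046 -0.003]
brass [460.61197917 327.21354167] 96 [0.463 0.143 0.028] [0.853 0.176 0.622] [0.438 0.125 0.002]
red [364.4622093  342.40552326] 43 [ 0.575 -0.034  0.099] [ 0.578 -0.01   0.108] [ 0.568 -0.051  0.089]
strip [array([ 0.5304, -0.1519,  0.052 ]), array([0.5418, 0.1609, 0.052 ])]
```

View pics/side_c.png

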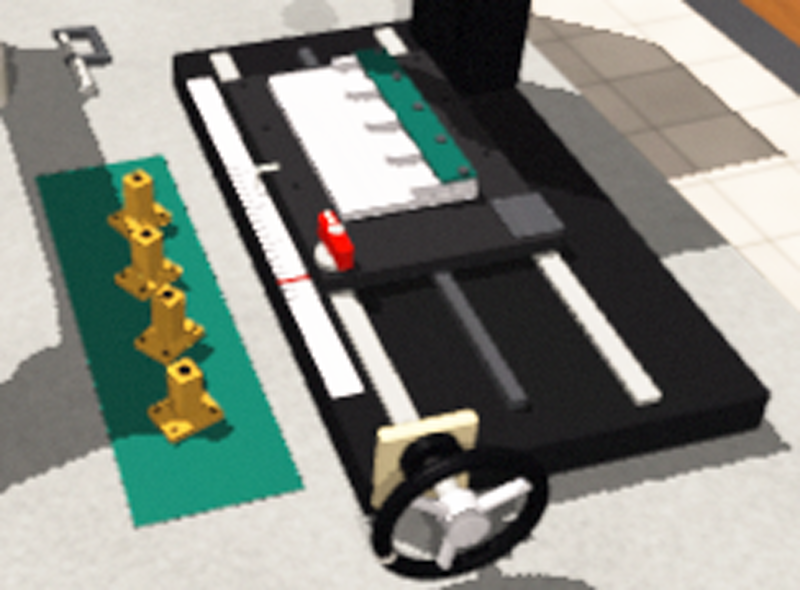

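Coarse results: machine yaw is about -0.04, the mark is at y≈-0.02, and the pointer is about 0.12 m left of it. Next is a near view from the wrist camera.

```bash
python3 - <<'E'
from h import *
p=np.array([.53,0.0,.34])
movep([.45,.3,.34],down(np.pi)); movep(p,down(np.pi))
im,d,K,Rc,t=snap("wrist"); np.savez("pics/w1.npz",im=im,d=d,K=K,Rc=Rc,t=t)
cv2.imwrite("pics/w1.png",cv2.cvtColor(cv2.resize(im,(800,600),interpolation=cv2.INTER_CUBIC),cv2.COLOR_RGB2BGR))
s=sense(); print(s["time_s"],s["joint_pos"],s["position"])
for a in(np.pi/2,-np.pi/2):
  for da in(0,.7,1.3):
    q=inverse_kinematics([.565,-.04,.15],down(a+da)); print(a,da,None if q is None else np.round(q,2))
E
```

```text
2.9583 [-0.32800731  0.16137     0.2822928   1.77640787 -0.04856351  1.21082389
  1.54241292] [0.53004399 0.00227407 0.33979391]
1.5707963267948966 0 [-0.37  0.44  0.47  1.92 -0.26  0.84  0.24]
1.5707963267948966 0.7 [-0.28  0.42  0.36  1.92 -0.2   0.83  0.88]
1.5707963267948966 1.3 [-0.24  0.42  0.31  1.92 -0.17  0.83  1.46]
-1.5707963267948966 0 [ 0.71  0.62 -0.99  1.86  0.61  1.    2.6 ]
-1.5707963267948966 0.7 [-0.77  0.66  1.11  1.94 -0.71  1.   -1.76]
-1.5707963267948966 1.3 [-0.77  0.66  1.11  1.94 -0.71  1.   -1.16]
```

View pics/w1.png

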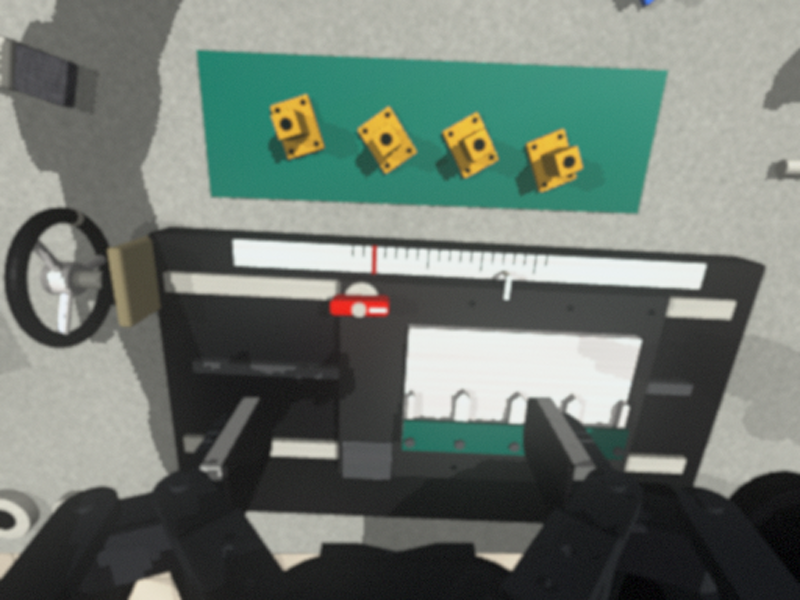

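The wrist view, in 800x600 pixels, shows the pointer at (507,287), the mark at (375,258), the wing at (331–389, 307), the wheel at about (58,278) and the four flanges. The nest ribs are at x 410, 462, 517, 572 and 620.

```bash
cat >>h.py <<'E'
def fittings(im,d,K,Rc,t,zb=.002):
    W=cloud(d,K,Rc,t); m=brass(im); k,l,st,_=cv2.connectedComponentsWithStats(m); out=[]
    for i in range(1,k):
        if st[i,4]<60: continue
        p=W[l==i]; p=p[np.isfinite(p[:,0])]
        if len(p)<50: continue
        top=p[abs(p[:,2]-(zb+.052))<.006]; fl=p[(p[:,2]<zb+.02)]
        if len(top)<8 or len(p)>20000: continue
        (c,wh,a)=cv2.minAreaRect(np.float32(fl[:,:2]*1000)); a=np.radians(a)
        if wh[1]>wh[0]: a+=np.pi/2
        a=(a+np.pi/2)%np.pi-np.pi/2
        out.append((np.array(c)/1000,a,np.array(wh),(top[:,:2].min(0)+top[:,:2].max(0))/2,top[:,2].mean()))
    return out
E
python3 - <<'E'
from h import *
z=np.load("pics/w1.npz"); im,d,K,Rc,t=[z[k] for k in("im","d","K","Rc","t")]; W=cloud(d,K,Rc,t); f=.64
for o in fittings(im,d,K,Rc,t): print([np.round(x,4) for x in o])
m=red(im)>0; p=W[m]; p=p[np.isfinite(p[:,0])&(p[:,2]>.101)]; print("wing",cv2.minAreaRect(np.float32(p[:,:2]*1000)),p[:,2].mean())
P=lambda u,v,zz: onplane(u*f,v*f,zz,K,Rc,t)
a=[P(233,239,.052),P(707,263,.052),P(232,266,.052),P(703,289,.052)]; print("strip",np.round(a,4)); 
for i in(0,2): e=a[i+1]-a[i]; print("yaw",-np.arctan2(e[0],e[1]))
print("mark",P(374,259,.052),"ptr",P(507,275,.075),P(507,290,.075))
print("block",[P(u,v,.085).round(4) for u,v in((409,325),(641,338),(404,420))],"ribs",[P(u,v,.0955).round(4) for u,v in((411,392),(462,390),(517,392),(572,394),(622,402))])
print(np.round(W[int(330*f):int(460*f):8,int(490*f)],3)); 
h=im.max(2); mm=np.zeros_like(m);mm[int(205*f):int(350*f),:int(118*f)]=1
q=W[mm&(h<60)&(W[...,2]>.03)]; print("rim",np.nanpercentile(q,[1,99],axis=0),len(q)); print("top",q[q[:,2]>np.nanmax(q[:,2])-.006].mean(0))
E
```

```text
[array([ 0.4206, -0.0924]), np.float64(0.276), array([49.5626, 40.8368]), array([ 0.4208, -0.0897]), np.float64(0.0541)]
[array([ 0.4319, -0.0071]), np.float64(0.5897), array([48.4647, 36.422 ]), array([ 0.4322, -0.0057]), np.float64(0.0545)]
[array([0.4361, 0.0726]), np.float64(0.505), array([47.4793, 35.4452]), array([0.4364, 0.0723]), np.float64(0.0543)]
[array([0.4498, 0.1506]), np.float64(0.3756), array([47.5341, 35.2992]), array([0.4501, 0.1504]), np.float64(0.0543)]
wing ((566.34326171875, -29.078777313232422), (48.82168960571289, 13.524707794189453), 88.50395965576172) 0.10512832706008174
strip [[ 0.5181 -0.1467  0.052 ]
 [ 0.5393  0.293   0.052 ]
 [ 0.5434 -0.1506  0.052 ]
 [ 0.5647  0.295   0.052 ]]
yaw -0.048261982705916806
yaw -0.0476209464850562
mark [ 0.53639771 -0.01797378  0.052     ] ptr [0.54531596 0.10104709 0.075     ] [0.5592144  0.10222046 0.075     ]
block [array([0.5892, 0.0143, 0.085 ]), array([0.6014, 0.2254, 0.085 ]), array([0.6882, 0.0106, 0.085 ])] ribs [array([0.6514, 0.0166, 0.0955]), array([0.6492, 0.0635, 0.0955]), array([0.6512, 0.1144, 0.0955]), array([0.6532, 0.1654, 0.0955]), array([0.6616, 0.2132, 0.0955])]
[[0.595 0.088 0.08 ]
 [0.606 0.087 0.085]
 [0.618 0.088 0.086]
 [0.631 0.089 0.086]
 [0.643 0.09  0.086]
 [0.657 0.091 0.086]
 [0.67  0.092 0.086]
 [0.684 0.093 0.086]
 [0.689 0.09  0.1  ]
 [0.702 0.091 0.1  ]
 [0.736 0.099 0.075]]
rim [[ 0.48988203 -0.2923393   0.03142708]
 [ 0.60310339 -0.23985033  0.13677093]] 1871
top [ 0.54808413 -0.28625171  0.13473655]
```

```bash
python3 - <<'E'
from h import *
c=np.array([.5663,-.0291]); a0=1.545
movep([*c,.18],down(a0)); command_gripper(.036,80)
print(move_l([*c,.105],feed=.1,until_force=12)); command_gripper(0,80)
s=sense(); print(s["position"],s["finger_gap"],s["wrist_force"])
for b in(.3,.6,.9,1.25): movep([*c,.105],down(a0+b)); s=sense(); print(s["wrist_force"].round(1),s["ft_torque"].round(2),s["position"].round(4))
command_gripper(.036); move_l([*c,.2])
im,d,K,Rc,t=snap("side"); W=cloud(d,K,Rc,t); p=W[red(im)>0]; p=p[np.isfinite(p[:,0])&(p[:,2]>.095)]; print(cv2.minAreaRect(np.float32(p[:,:2]*1000)))
print(sense()["time_s"])
E
```

```text
True
[ 0.56809758 -0.0292571   0.10748973] 0.012275469986002506 [-0.7761449   0.29563597 16.29187969]
[-2.2  1.1 15.2] [0.04 0.77 0.11] [ 0.5679 -0.0294  0.1075]
[-3.6 -0.3 15.9] [0.01 0.88 0.13] [ 0.5677 -0.0294  0.1075]
[-4.3  0.2 15.8] [-0.03  0.85  0.09] [ 0.5676 -0.0295  0.1075]
[-4.3 -0.9 15.3] [-0.15  0.91  0.11] [ 0.5675 -0.0298  0.1074]
((565.0657958984375, -30.939029693603516), (15.325499534606934, 49.63192367553711), 71.64324951171875)
8.4167
```

```bash
cat >>h.py <<'E'
YAW=-.048; MX=np.array([np.cos(YAW),np.sin(YAW),0]); MY=np.array([-np.sin(YAW),np.cos(YAW),0]); ATT=down(np.pi+YAW)
WC=np.array([.5465,-.286,.075]); Z=np.array([0,0,1.])
def wp(phi,r=.055): return WC+r*(np.sin(phi)*MX+np.cos(phi)*Z)+.006*Z
def stroke(a,b,n=6):
    p=wp(a); movep([p[0],p[1],.2],ATT); command_gripper(.034,40)
    hit=move_l(p,feed=.12,until_force=15); command_gripper(0,40); s=sense(); print("hit",hit,s["finger_gap"],s["position"]-p)
    for x in np.linspace(a,b,n+1)[1:]: move_l(wp(x),feed=.1)
    s=sense(); print(s["wrist_force"].round(1),s["ft_torque"].round(2),s["finger_gap"]); command_gripper(.034); p=wp(b); move_l([p[0],p[1],.2],feed=.25)
def ptr(n="side"):
    im,d,K,Rc,t=snap(n); return im,d,K,Rc,t
E
python3 - <<'E'
from h import *
command_gripper(.034)
stroke(.72,-.72)
im,d,K,Rc,t=snap("side"); 
x0,y0,x1,y1=205,140,385,300
cv2.imwrite("pics/s2.png",cv2.cvtColor(cv2.resize(im[y0:y1,x0:x1],(675,600),interpolation=cv2.INTER_CUBIC),cv2.COLOR_RGB2BGR))
print(sense()["time_s"])
E
```

```text
hit False 0.013147360105281388 [ 0.00041286 -0.0042194   0.00160373]
[ 6.1 -7.1  0.6] [-1.4  -1.42 -0.07] 0.01298228949914738
13.525
```

View pics/s2.png

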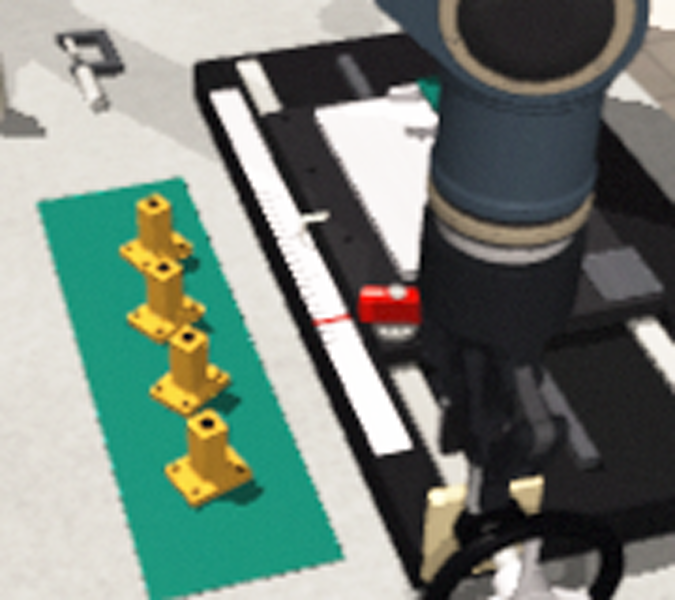

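The first stroke worked: the pointer, now at (308,220) in the crop, has moved towards the mark at (333,320). Second stroke, then a wrist check.

```bash
sed -i 's/WC=np.array(\[.5465,-.286/WC=np.array([.5465,-.290/' h.py; python3 - <<'E'
from h import *
stroke(.72,-.72)
movep([.5,-.06,.22],ATT)
im,d,K,Rc,t=snap("wrist"); np.savez("pics/w3.npz",im=im,d=d,K=K,Rc=Rc,t=t)
cv2.imwrite("pics/w3.png",cv2.cvtColor(cv2.resize(im,(800,600),interpolation=cv2.INTER_CUBIC),cv2.COLOR_RGB2BGR))
print(sense()["time_s"])
E
```

```text
hit False 0.012749407727390466 [ 0.00067509 -0.00037944  0.00119984]
[ 8.1 -2.1 -1.9] [-0.48 -1.94 -0.02] 0.012339756220493485
18.7083
```

View pics/w3.png

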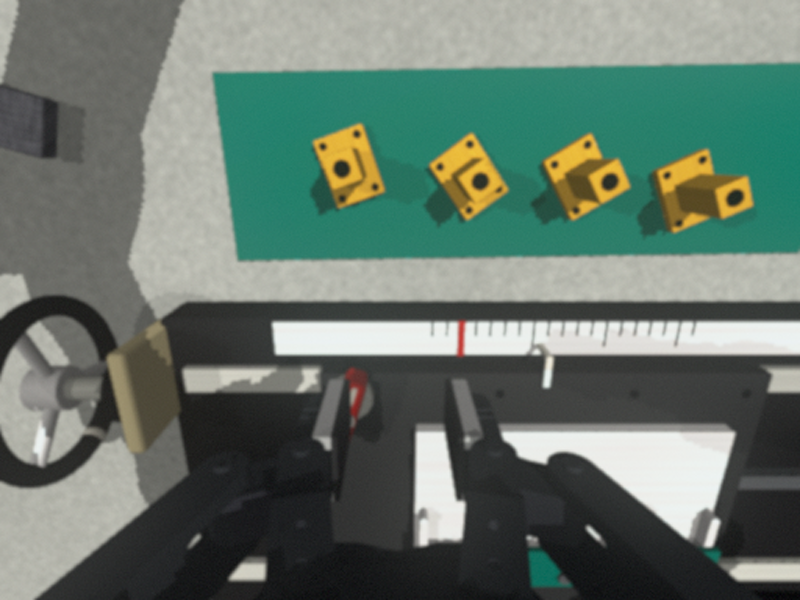

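The wrist view shows the pointer tip at (548,358) and the mark at (461,338).

```bash
cat >>h.py <<'E'
def off(z,pu,mu,f=.64):
    K,Rc,t=z["K"],z["Rc"],z["t"]; P=lambda p,h: onplane(p[0]*f,p[1]*f,h,K,Rc,t)
    a,b=P(pu,.075),P(mu,.052); return (a-b)@MY,a,b
E
python3 - <<'E'
from h import *
o,a,b=off(np.load("pics/w3.npz"),(548,360),(461,338)); print(o,a,b)
w=o/.028; print(w)
n=1 if w<1.75 else 2
stroke(w/2,-w/2)
movep([.5,-.06,.22],ATT)
im,d,K,Rc,t=snap("wrist"); np.savez("pics/w4.npz",im=im,d=d,K=K,Rc=Rc,t=t)
cv2.imwrite("pics/w4.png",cv2.cvtColor(cv2.resize(im[190:290,200:400],(800,400),interpolation=cv2.INTER_CUBIC),cv2.COLOR_RGB2BGR))
E
```

```text
0.05369940567057495 [0.54509748 0.03513835 0.075     ] [ 0.53664742 -0.01821706  0.052     ]
1.9178359168062482
hit False 0.012765982651930416 [ 0.00063528 -0.00035397  0.00117185]
[ 4.4 -0.9  3.3] [-0.13 -1.42 -0.09] 0.01302900762298594
```

View pics/w4.png

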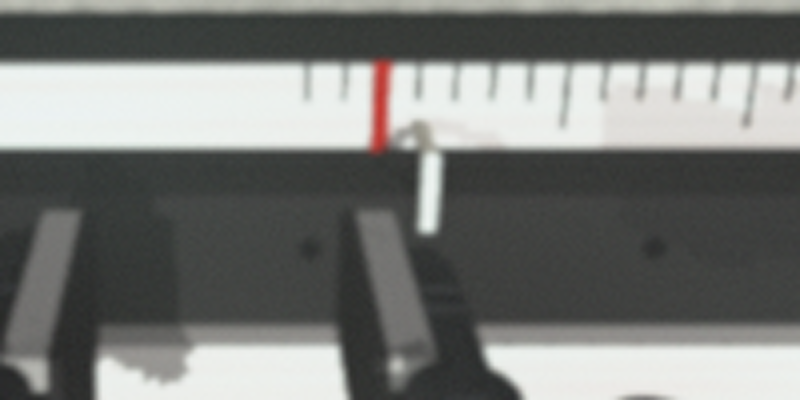

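The crop shows the pointer at (430,160) and the mark at (380,105), so the pointer is still left of the mark. The gain was below 1, because of compliance in the grip.

```bash
python3 - <<'E'
from h import *
o,a,b=off(np.load("pics/w4.npz"),(307.5,230),(295,216.3),1); print(o,a,b)
g=(.0537-o)/.0537; print("gain",g)
w=o/.028+.17   # lost motion about constant per stroke
print(w)
stroke(w/2,-w/2,4)
movep([.5,-.06,.22],ATT)
im,d,K,Rc,t=snap("wrist"); np.savez("pics/w5.npz",im=im,d=d,K=K,Rc=Rc,t=t)
cv2.imwrite("pics/w5.png",cv2.cvtColor(cv2.resize(im[190:290,220:380],(800,500),interpolation=cv2.INTER_CUBIC),cv2.COLOR_RGB2BGR))
print(sense()["time_s"])
E
```

```text
0.009792056390584641 [ 0.54244277 -0.00875004  0.075     ] [ 0.53661003 -0.0182732   0.052     ]
gain 0.8176525811809191
0.5197162996637372
hit False 0.012606948968281552 [ 0.00065773 -0.0003273   0.00119642]
[ 6.8 -0.9  0.8] [-0.23 -1.77 -0.02] 0.01272306825273774
29.7583
```

View pics/w5.png

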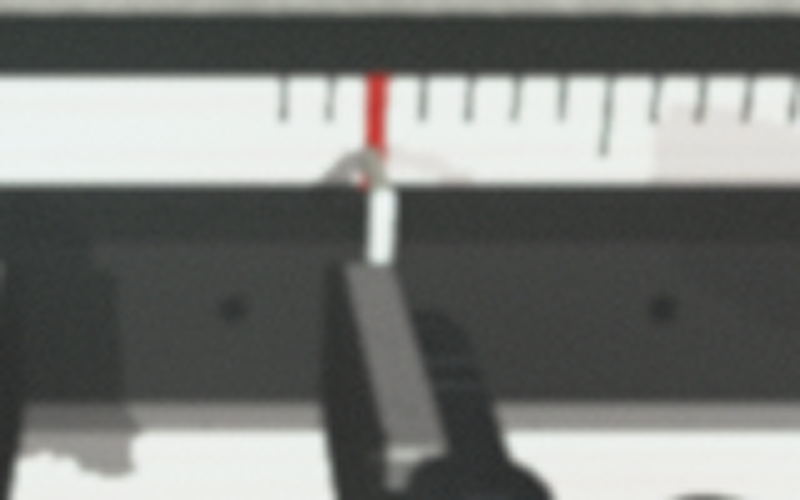

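```bash
python3 - <<'E'
from h import *
z=np.load("pics/w5.npz")
for pu in((296.7,229),(296.4,238)): print(off(z,pu,(295.4,215),1)); 
print(off(z,(296.5,233),(295.1,218),1)[0])
m=red(z["im"])>0; v,u=np.nonzero(m[200:232,280:310]); print("mark col by row",[(r+200,round(u[v==r].mean()+280,2)) for r in range(5,24,3) if (v==r).any()])
h=z["im"].min(2)[225:245,285:310].astype(float); print([(r+225,round(float((np.arange(285,310)*(h[r]>120)).sum()/max(1,(h[r]>120).sum())),2)) for r in range(4,20,3)])
m=red(z["im"])>0; W=cloud(z["d"],z["K"],z["Rc"],z["t"]); p=W[m&(W[...,2]>.08)]; print(len(p),np.nanmedian(p,0))
E
```

```text
(np.float64(-0.0015916310757757995), array([ 0.54116656, -0.01962184,  0.075     ]), array([ 0.53549267, -0.01775581,  0.052     ]))
(np.float64(-0.0014167188394281327), array([ 0.55133429, -0.01993515,  0.075     ]), array([ 0.53549267, -0.01775581,  0.052     ]))
-0.0014182191338290016
mark col by row [(205, np.float64(295.0)), (208, np.float64(294.5)), (211, np.float64(294.5)), (214, np.float64(294.5)), (217, np.float64(294.5))]
[(229, 296.0), (232, 296.0), (235, 295.5), (238, 295.5), (241, 295.5), (244, 0.0)]
549 [ 0.55244716 -0.14765701  0.10505133]
```

```bash
python3 - <<'E'
from h import *
stroke(-.045,.045,2)
movep([.5,-.018,.2],ATT)
im,d,K,Rc,t=snap("wrist"); np.savez("pics/w6.npz",im=im,d=d,K=K,Rc=Rc,t=t); print(t,sense()["time_s"])
cv2.imwrite("pics/w6.png",cv2.cvtColor(cv2.resize(im[190:290,180:340],(800,500),interpolation=cv2.INTER_CUBIC),cv2.COLOR_RGB2BGR))
E
```

```text
hit False 0.012416474829394725 [ 0.00063299 -0.00027811  0.00116234]
[-7.  2. 11.] [ 0.38  1.63 -0.08] 0.01232187415065387
[ 0.41428435 -0.01479072  0.31772054] 34.2833
```

View pics/w6.png

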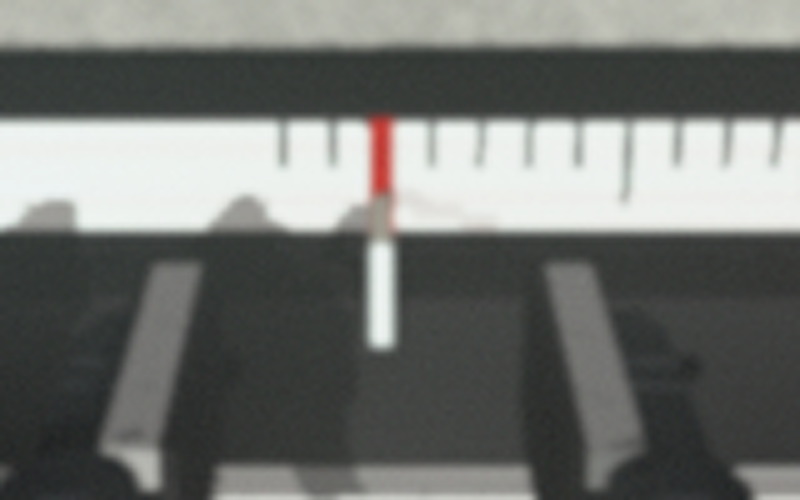

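Seen from straight above, the pointer and the mark share column 381, so the carriage is at the mark. Now I'll tighten the clamp.

```bash
python3 - <<'E'
from h import *
c=(np.array([.5672,-.0293,0])-.1205*MY)[:2]; a0=1.545
movep([*c,.18],down(a0+1.25)); command_gripper(.04,100)
print(move_l([*c,.109],feed=.1,until_force=12)); command_gripper(0,100)
s=sense(); print(s["position"],s["finger_gap"],s["wrist_force"])
for b in(.9,.5,.2,-.04): movep([*c,.109],down(a0+b)); s=sense(); print(s["wrist_force"].round(1),s["ft_torque"].round(2),s["position"].round(4))
command_gripper(.036); move_l([*c,.2],feed=.25)
movep([.56,-.03,.27],ATT); command_gripper(.085)
im,d,K,Rc,t=snap("wrist"); np.savez("pics/w7.npz",im=im,d=d,K=K,Rc=Rc,t=t)
cv2.imwrite("pics/w7.png",cv2.cvtColor(cv2.resize(im,(800,600),interpolation=cv2.INTER_CUBIC),cv2.COLOR_RGB2BGR))
W=cloud(d,K,Rc,t); p=W[red(im)>0]; p=p[np.isfinite(p[:,0])&(p[:,2]>.101)]; print(cv2.minAreaRect(np.float32(p[:,:2]*1000)))
for o in fittings(im,d,K,Rc,t): print([np.round(x,4) for x in o])
print(sense()["time_s"])
E
```

```text
False
[ 0.56162857 -0.15038428  0.11011867] 0.011796328366540028 [-2.12036212 -1.65410329  5.7091069 ]
[-2.9 -0.1  6.4] [-0.1   0.33 -0.09] [ 0.5618 -0.1502  0.1101]
[-2.  -0.7  5.6] [-0.09  0.32 -0.1 ] [ 0.562  -0.1501  0.1101]
[-1.8 -0.3  5.7] [-0.15  0.23 -0.01] [ 0.5621 -0.15    0.1102]
[-0.8 -0.3  6.2] [-0.15  0.22  0.33] [ 0.5623 -0.15    0.1102]
((559.9381103515625, -148.6075439453125), (48.857913970947266, 12.698721885681152), 87.0806884765625)
[array([ 0.4201, -0.0916]), np.float64(0.2852), array([49.906 , 38.1814]), array([ 0.4209, -0.0901]), np.float64(0.0541)]
[array([ 0.4316, -0.007 ]), np.float64(0.591), array([48.7913, 36.1918]), array([ 0.4322, -0.0067]), np.float64(0.0543)]
[array([0.4371, 0.0937]), np.float64(1.5415), array([96.0729, 56.9664]), array([0.4378, 0.094 ]), np.float64(0.0542)]
40.35
```

View pics/w7.png

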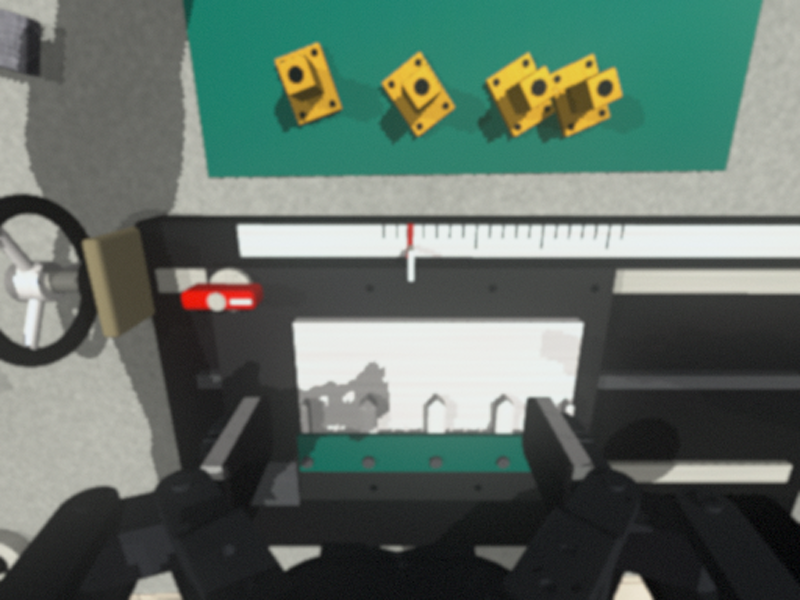

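The clamp is tight: the wing lies at 87.1°, against 87.25° for the machine axis. The fourth fitting was knocked close to the third and is now at about (581,95). Next, a near view of the nests and updated fitting positions.

```bash
cat >>h.py <<'E'
def tops(im,d,K,Rc,t,zb=.002):
    W=cloud(d,K,Rc,t); m=(brass(im)>0)|(im.max(2)<60); m&=abs(W[...,2]-(zb+.052))<.004
    k,l,st,_=cv2.connectedComponentsWithStats(m.astype(np.uint8)); out=[]
    for i in range(1,k):
        if st[i,4]<60: continue
        p=W[l==i][:,:2]; r=cv2.minAreaRect(np.float32(p*1000)); out.append((np.array(r[0])/1000,np.round(r[1],1),round(r[2],1)))
    return out
E
python3 - <<'E'
from h import *
z=np.load("pics/w7.npz"); 
for o in tops(*[z[k] for k in("im","d","K","Rc","t")]): print(o)
movep([.64,-.0,.19],ATT)
im,d,K,Rc,t=snap("wrist"); np.savez("pics/w8.npz",im=im,d=d,K=K,Rc=Rc,t=t)
cv2.imwrite("pics/w8.png",cv2.cvtColor(cv2.resize(im[90:300,100:420],(800,525),interpolation=cv2.INTER_CUBIC),cv2.COLOR_RGB2BGR))
print(sense()["time_s"],[inverse_kinematics([.4208,-.0905,.043],down(np.pi+.28)) is not None])
E
```

```text
(array([ 0.42056543, -0.09045114]), array([20.7, 20.2]), 16.8)
(array([ 0.43216339, -0.00635542]), array([19.9, 20.2]), 33.8)
(array([0.43635272, 0.07247002]), array([19.9, 20.3]), 29.2)
(array([0.43879825, 0.11677348]), array([19.9, 20. ]), 22.0)
(array([ 0.50061618, -0.28138968]), array([ 4.9, 15.9]), 74.5)
(array([ 0.54073676, -0.18780991]), array([71.9, 50.2]), 87.5)
(array([ 0.65084607, -0.2064805 ]), array([ 49.3, 167.3]), 87.7)
(array([0.62579272, 0.22274013]), array([168. ,  67.3]), 87.0)
(array([ 0.595258  , -0.28715067]), array([13.4,  6.1]), 41.4)
(array([0.74351068, 0.23543925]), array([204.3, 134.1]), 87.0)
(array([ 0.81029596, -0.03988789]), array([286.1,  56. ]), 87.2)
40.9417 [True]
```

View pics/w8.png

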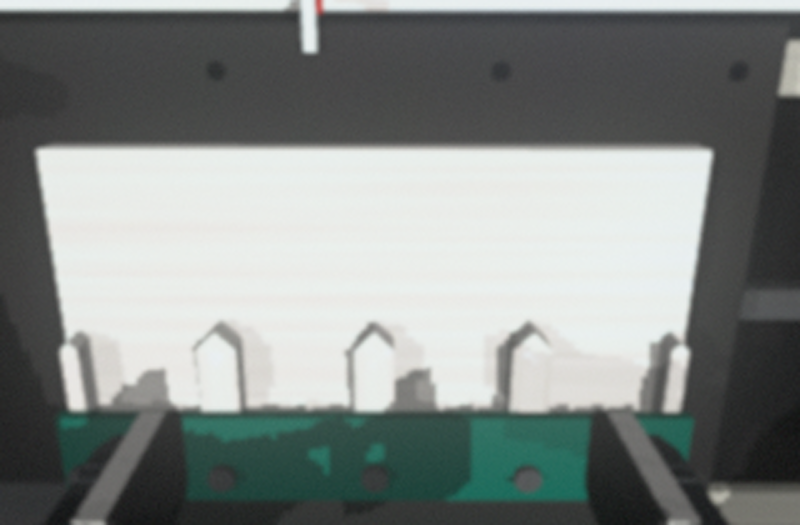

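The nests are clear to see: rib noses at (222,335), (374,333) and (530,335), plate front edge at row 412, and block front corners at (36,150) and (713,151).

```bash
python3 - <<'E'
from h import *
z=np.load("pics/w8.npz"); K,Rc,t=z["K"],z["Rc"],z["t"]
g=lambda u,v,h: onplane(100+(u+.5)/2.5-.5,90+(v+.5)/2.5-.5,h,K,Rc,t)
l=lambda p: (round(float(p@MX),4),round(float(p@MY),4))
for n,u,v,h in(("front L",36,150,.085),("front R",713,151,.085),("tip2",222,335,.0955),("tip3",374,333,.0955),("tip4",530,335,.0955),("rib2",218.5,380,.0955),("rib3",373.5,380,.0955),("sc2",222,479,.1),("sc3",375,479,.1),("sc4",528,479,.1),("plateL",60,413,.1),("plateR",694,412,.1),("ptr",309,50,.075)): print(n,l(g(u,v,h)),g(u,v,h).round(4))
s=sense(); print(t@MY, s["position"]@MY)
E
```

```text
front L (0.5907, -0.0785) [ 0.5862 -0.1067  0.085 ]
front R (0.591, 0.1332) [0.5967 0.1047 0.085 ]
tip2 (0.6491, -0.0225) [ 0.6473 -0.0536  0.0955]
tip3 (0.6484, 0.027) [ 0.6489 -0.0041  0.0955]
tip4 (0.6491, 0.0778) [0.6521 0.0465 0.0955]
rib2 (0.6655, -0.0248) [ 0.6635 -0.0567  0.0955]
rib3 (0.6655, 0.0268) [ 0.666  -0.0052  0.0955]
sc2 (0.7011, -0.0254) [ 0.6991 -0.059   0.1   ]
sc3 (0.7011, 0.0271) [ 0.7016 -0.0065  0.1   ]
sc4 (0.7011, 0.0797) [0.7041 0.0459 0.1   ]
plateL (0.6753, -0.0771) [ 0.6708 -0.1094  0.1   ]
plateR (0.675, 0.133) [0.6806 0.1005 0.1   ]
ptr (0.5611, 0.0069) [ 0.5608 -0.0201  0.075 ]
0.030637236039678977 0.02976850162778354
```

```bash
cat >>h.py <<'E'
NX,NY=.662,[-.0509,.0011,.0531,.1051]
def npos(i,dx,h): return (NX+dx)*MX+NY[i]*MY+h*Z    # h: underside height; TCP 41 mm above
def pick(p,a,op=.032):
    movep([*p,.13],down(np.pi+a)); command_gripper(op,60)
    hit=move_l([*p,.043],feed=.12,until_force=10); command_gripper(0,60); s=sense(); print("pick",hit,s["finger_gap"].round(4),s["position"].round(4))
    move_l([*p,.19],feed=.25)
E
python3 - <<'E'
from h import *
pick((.4388,.1168),.384,.030)
movep(npos(3,-.043,.19),ATT); move_l(npos(3,-.043,.098+.041),feed=.15)
s=sense(); print("err",(s["position"]-npos(3,-.043,.139)).round(4),s["finger_gap"],s["wrist_force"])
im,d,K,Rc,t=snap("wrist"); np.savez("pics/w9.npz",im=im,d=d,K=K,Rc=Rc,t=t)
cv2.imwrite("pics/w9.png",cv2.cvtColor(cv2.resize(im[130:384,120:400],(661,600),interpolation=cv2.INTER_CUBIC),cv2.COLOR_RGB2BGR))
print(s["time_s"])
E
```

```text
Traceback (most recent call last):
  File "h.py", line 59, in pick
    hit=move_l([*p,.043],feed=.12,until_force=10); command_gripper(0,60); s=sense(); print("pick",hit,s["finger_gap"].round(4),s["position"].round(4))
                                                                                                      ^^^^^^^^^^^^^^^^^^^^^
AttributeError: 'float' object has no attribute 'round'
```

```bash
sed -i 's/s\["finger_gap"\].round(4)/s["finger_gap"]/' h.py; python3 - <<'E'
from h import *
s=sense(); print(s["finger_gap"],s["position"].round(4),s["wrist_force"].round(1))
p=s["position"]; move_l([p[0],p[1],.19],feed=.25)
movep(npos(3,-.043,.19),ATT); move_l(npos(3,-.043,.098+.041),feed=.15)
s=sense(); print("err",(s["position"]-npos(3,-.043,.139)).round(4),s["finger_gap"],s["wrist_force"])
im,d,K,Rc,t=snap("wrist"); np.savez("pics/w9.npz",im=im,d=d,K=K,Rc=Rc,t=t)
cv2.imwrite("pics/w9.png",cv2.cvtColor(cv2.resize(im[130:384,120:400],(661,600),interpolation=cv2.INTER_CUBIC),cv2.COLOR_RGB2BGR))
print(s["time_s"])
E
```

```text
0.01915045298176017 [0.4395 0.117  0.0438] [ 0.3 -0.2  4.7]
err [-0.0004  0.0005  0.0004] 0.0190650133513416 [-0.01003024  0.30676937 -1.73846472]
45.5917
```

View pics/w9.png

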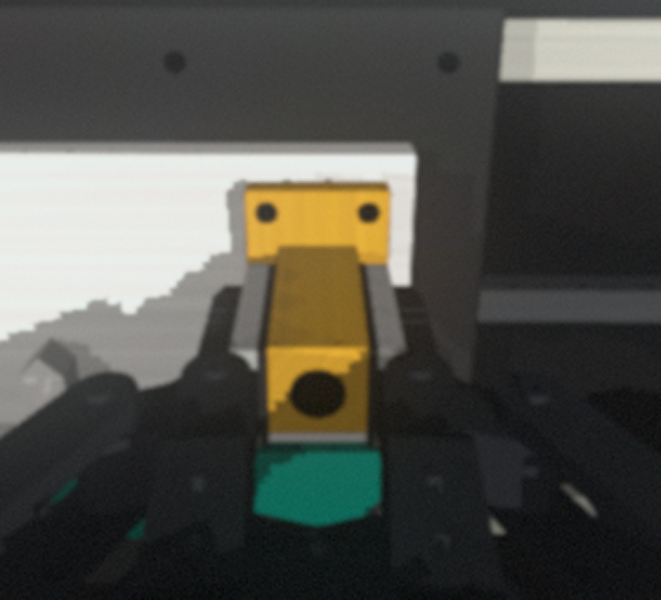

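The fitting is held square: flange front edge at columns 245–389 and hole at 317. I'll check the camera's lateral bias against the TCP.

```bash
python3 - <<'E'
from h import *
z=np.load("pics/w9.npz"); K,Rc,t=z["K"],z["Rc"],z["t"]; k=661/280
g=lambda u,v,h: onplane(120+(u+.5)/k-.5,130+(v+.5)/k-.5,h,K,Rc,t)
s=sense(); print("tcp",s["position"]@MY,s["position"]@MX)
for n,u,v,h in(("fl",245,187,.1065),("fr",389,187,.1065),("fl2",245,258,.1065),("fr2",389,258,.1065),("tl",268,400,.1505),("tr",368,400,.1505),("block R",415,150,.085),("block R2",412,280,.085)):
    p=g(u,v,h); print(n,round(p@MX,4),round(p@MY,4))
E
```

```text
tcp 0.10547427280562913 0.6192378625018339
fl 0.5918 0.0887
fr 0.5918 0.1233
fl2 0.6108 0.088
fr2 0.6108 0.124
tl 0.6183 0.0965
tr 0.6184 0.1157
block R 0.5895 0.1325
block R2 0.6291 0.1336
```

```bash
sed -i 's/NY\[i\]\*MY/(NY[i]-.0004)*MY/' h.py; cat >>h.py <<'E'
def load(i):
    p=npos(i,-.043,.0); x=lambda dx,z: npos(i,dx,0)*[1,1,0]+z*Z
    hit=move_l(x(-.043,.122),feed=.04,until_force=5); s=sense(); z=s["position"][2]; print("floor",hit,z,s["wrist_force"].round(1))
    move_l(x(-.043,z+.0008),feed=.05)
    hit=move_l(x(.012,z+.0008),feed=.04,until_force=15); s=sense(); q=s["position"]
    print("slide",hit,"dx",q@MX-NX,"dy",q@MY-NY[i],s["wrist_force"].round(1),s["ft_torque"].round(2),"z",q[2])
    command_gripper(.036); s=sense(); print("rel",s["wrist_force"].round(1)); q=s["position"]
    # nudge with shut fingers from the robot's side
    b=q-.05*MX; move_l([q[0],q[1],.19],feed=.3)
    return q
def nudge(i,q):
    zt=.125; b=q-.045*MX; move_l([b[0],b[1],.19],feed=.3); command_gripper(0); move_l([b[0],b[1],zt],feed=.25)
    e=q+.01*MX; hit=move_l([e[0],e[1],zt],feed=.04,until_force=12); s=sense(); r=s["position"]; print("nudge",hit,"dx",r@MX-NX,s["wrist_force"].round(1))
    c=r-.02*MX; move_l([c[0],c[1],zt],feed=.2); move_l([c[0],c[1],.19],feed=.3)
E
python3 - <<'E'
from h import *
q=load(3); nudge(3,q); print(sense()["time_s"])
im,d,K,Rc,t=snap("wrist"); np.savez("pics/w10.npz",im=im,d=d,K=K,Rc=Rc,t=t)
E
```

```text
floor True 0.12665994801359884 [-0.4  1.3  3. ]
slide True dx 0.0032728649673037236 dy -0.0004625095634147175 [-2.3  0.3  4.4] [-0.03  0.23  0.03] z 0.126906918757843
rel [-0.2 -0.7 -0.9]
nudge True dx -0.01776268969990058 [-1.   0.9  1. ]
50.6083
```

Fitting 4 is home. Its slide and nudge contact points agree. On to the others, re-measuring each before the pick.

```bash
python3 - <<'E'
from h import *
for i in(2,1,0):
    movep([.5,.0,.26],ATT); o=[x for x in tops(*snap("wrist")) if x[1].min()>17 and x[1].max()<23 and x[0][0]<.5]; print(o)
    o.sort(key=lambda x:-x[0][1]); p,_,a=o[0]
    a=np.radians(a); a=a if a<np.pi/4+.2 else a-np.pi/2
    pick(p,a)
    if not .017<sense()["finger_gap"]<.022: print("bad"); break
    movep(npos(i,-.043,.19),ATT); move_l(npos(i,-.043,.139),feed=.15)
    q=load(i); nudge(i,q); print(sense()["time_s"])
movep([.55,.03,.3],ATT); im,d,K,Rc,t=snap("wrist"); np.savez("pics/w11.npz",im=im,d=d,K=K,Rc=Rc,t=t)
cv2.imwrite("pics/w11.png",cv2.cvtColor(cv2.resize(im,(800,600),interpolation=cv2.INTER_CUBIC),cv2.COLOR_RGB2BGR))
E
```

```text
[(array([ 0.42068036, -0.09029108]), array([19.9, 20.4]), 16.1), (array([ 0.43205798, -0.00623459]), array([20. , 19.8]), 34.2), (array([0.43642761, 0.07242504]), array([20. , 19.7]), 29.2)]
pick False 0.019331789885256724 [0.4372 0.0726 0.0438]
floor True 0.12667657070735613 [-0.6  0.2  4.6]
slide True dx 0.0036310841400275518 dy -0.0004396686330793709 [-1.1 -0.4  4.3] [0.05 0.18 0.02] z 0.12691062112152052
rel [0.3 1.  0.8]
nudge True dx -0.017880054834518044 [-1.3  0.7  1.3]
60.6333
[(array([ 0.42059338, -0.09039866]), array([19.9, 20.4]), 15.3), (array([ 0.43210901, -0.00637362]), array([20., 20.]), 33.6)]
pick False 0.019385552646278288 [ 0.4329 -0.0064  0.0438]
floor True 0.12666214614646154 [-0.4  0.3  3. ]
slide True dx 0.0036287120704963094 dy -0.00043171105403527234 [-1.7  0.7  4.8] [-0.04  0.2  -0.  ] z 0.12689882473731853
rel [ 0.3 -0.5  0.1]
nudge True dx -0.017957060075216025 [-1.4  0.1  0.1]
70.5333
[(array([ 0.42061478, -0.0901732 ]), array([20. , 20.2]), 16.7)]
pick False 0.019492685332934207 [ 0.4213 -0.0903  0.0438]
floor True 0.1266462793550796 [0.2 0.6 3.4]
slide True dx 0.0031180194112587767 dy -0.00047858716454359657 [-0.9  0.7  3.9] [0.02 0.18 0.02] z 0.12691490142064618
rel [ 0.4 -0.  -0.6]
nudge True dx -0.017983938740206318 [-2.  -0.8  0.9]
80.4833
```

View pics/w11.png

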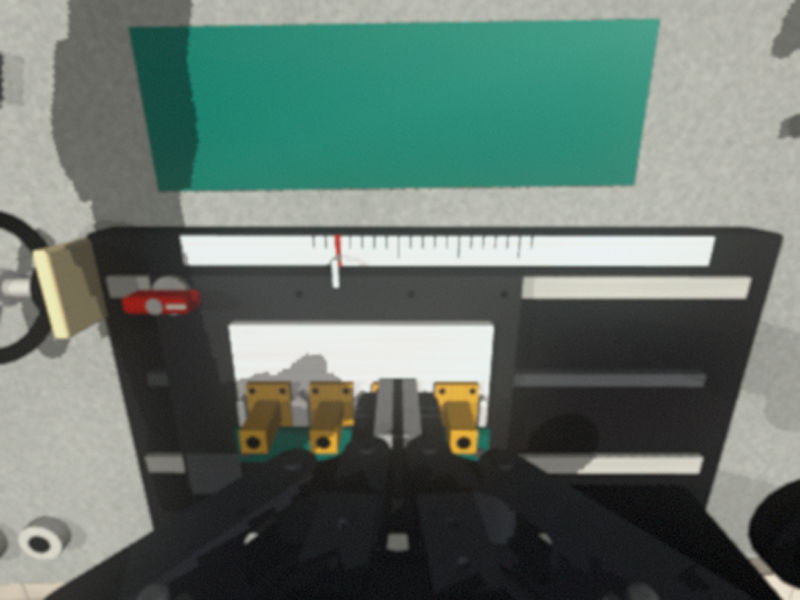

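```bash
python3 - <<'E'
from h import *
z=np.load("pics/w11.npz"); K,Rc,t=z["K"],z["Rc"],z["t"]
g=lambda u,v,h: onplane((u+.5)*.64-.5,(v+.5)*.64-.5,h,K,Rc,t)
for n,u,v,h in(("fl1",270,383,.093),("fl2",331,383,.093),("fl4",457,383.5,.093),("plate",360,429,.1),("block",360,324,.085)): print(n,round(g(u,v,h)@MX,4),round(g(u,v,h)@MY,4))
print(off(z,(336,270),(338.5,250))[0])
W=cloud(z["d"],K,Rc,t); im=z["im"]; m=brass(im)>0
L=np.stack([W@MX,W@MY],-1)
for i in range(4):
    s=m&(abs(L[...,1]-NY[i])<.024)&(abs(W[...,2]-.093)<.004); print(i,s.sum(),np.nanpercentile(L[s],[1,99],axis=0).round(4).tolist() if s.sum() else "", end=" ")
    u=m&(abs(L[...,1]-NY[i])<.026)&(abs(W[...,2]-.137)<.004); print(np.nanmean(L[u],0).round(4),np.nanmean(W[u],0)[2] if u.any() else "")
p=W[(red(im)>0)&(W[...,2]>.101)]; print(cv2.minAreaRect(np.float32(p[:,:2]*1000))[1:], sense()["time_s"])
E
```

```text
fl1 0.6381 -0.0474
fl2 0.6381 0.0024
fl4 0.6386 0.1054
plate 0.6772 0.0256
block 0.5895 0.0268
0.00038129088971154825
0 400 [[0.6393, -0.0664], [0.6777, -0.0336]] [ 0.6611 -0.0492] 0.13675855193843808
1 390 [[0.6393, -0.0148], [0.6776, 0.0184]] [0.6614 0.0025] 0.136985568601051
2 12 [[0.6394, 0.0372], [0.6452, 0.0399]] [nan nan] 
3 391 [[0.6393, 0.0886], [0.6734, 0.1227]] [0.6612 0.1056] 0.13712881698026505
((48.73271942138672, 12.967394828796387), 87.64563751220703) 81.2583<stdin>:10: RuntimeWarning: Mean of empty slice
```

```bash
python3 - <<'E'
from h import *
movep([.45,.0,.35],ATT); sleep(.5); print(finish_job())
E
```

```text
the job is handed in; nothing more can be done
None
```

The job is handed in: the clamp was loosened and retightened, the carriage stands within about 0.4 mm of the loading mark, and all four brass fittings are seated in nests of their own, square against the back stop, after about 82 s (208 s allowed). Nest 3 was hidden by the gripper in the last picture, so its fitting is confirmed by the contact readings only.

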